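# Eject the stuck sample tray with the release pin

### The job

The sample tray of the white tray unit is locked shut. Take the orange-handled release pin from its stand, reach with it through the slot in the top of the unit, feel for the window in the ledge inside and gently press the spring catch beneath it until the tray springs out, never pressing the pin or the gripper on the unit with more than 25 N. Then put the pin back upright in its stand, fully down on its collar, leave the tray out, and leave everything else where it is.

Things in the scene. Friction and masses are not known exactly. Their poses are not given: they have to be found in the camera images.
- unit: white sample tray unit, a fixed box 130 (x, depth) x 150 (y, width) x 90 mm (z), origin at the centre of its underside on the worktop; its tray front is the grey face towards -x. Free space is needed only 40 mm in front of it, where the tray comes out.
- slot (a point): centre of the access slot, in the plane of the top face of the unit (90 mm above the worktop), axes as unit. The slot runs vertically through the lid (12 mm thick), has a dark surround, and is 10 mm wide (x) and 37 mm long (y).
- ledge (a point): point 30 mm straight below slot, at the height of the top of a level, rigid black ledge, hidden, that lies under the whole slot. The ledge has one window, 11 mm long in y and wider than the slot in x. The window's centre lies anywhere from -13 to +13 mm in y from this point, different each time: it must be found by feel.
- catch_level (a point): point 35 mm straight below slot, at the height of the hidden flat black pad of the spring catch, which fills the ledge's window 5 mm below the ledge (its y is the window's, not this point's). The pad moves straight down: 4 N to start, 1 N more each mm; the tray is let go after about 6 mm (10 N); rigid stop at 9 mm (13 N).
- tray_body (a joint): how far the tray has come out of the unit, m: 0 shut and caught, 0.040 fully sprung out towards the unit's -x. It springs out by itself in under a second once the catch lets go and stays out.
- tray_front (a point): centre of the outer face of the grey tray front (132 mm wide, 42 mm high, flush, with no handle), moves with the tray
- pin: release pin, loose, 40 g, stands upright in its stand at the start. Origin at the tip, z up along the pin. Steel shaft 5 mm in diameter with a rounded tip from z = 0 to 60 mm, steel collar 18 mm in diameter from 60 to 65 mm, orange handle with black ribs, 14 x 14 mm square (flats across x and y), from 65 to 112 mm.
- pin_tip (a point): tip of the release pin (its origin), axes as the pin
- pin_collar (a point): centre of the underside of the pin's collar, 60 mm above the tip
- stand: fixed aluminium pin stand, block 52 x 52 x 68 mm, origin at the centre of its underside on the worktop; one vertical through hole 9 mm in diameter at its centre
- stand_hole0 (a point): centre of the mouth of the stand's hole, 68 mm above the worktop. With the pin home its collar rests on the block here.
- tip_box: bystander: blue pipette tip box with clear lid, 90 x 122 x 68 mm, origin under its centre; leave alone
- timer: bystander: small white bench timer, 62 x 66 x 18 mm, origin under its centre; leave alone
- stapler: bystander: red stapler, 34 x 125 x 50 mm, origin under its centre; leave alone
- beaker: bystander: glass beaker, 52 mm in diameter, 68 mm high, origin under its centre; leave alone

How it is judged:
On the way:
1. the tray is let go while the pin's tip is inside the slot, at least 25 mm below the top of the unit (z of pin_tip in the frame of slot below -0.025 m and x of pin_tip in the frame of slot between -0.012 and 0.012 m and y of pin_tip in the frame of slot between -0.022 and 0.022 m and value of joint tray_body above 0.008 m), for 0.02 s.
At the end, for the whole second after the job is handed in: the tray stands out by more than 30 mm and is at rest; the pin stands upright (within 0.12 rad) in its stand, collar within 5 mm of the mouth of the hole, released and at rest (value of joint tray_body above 0.03 m and velocity of joint tray_body below 0.01 m/s and distance between pin_collar and stand_hole0 below 0.005 m and angle between pin's own z axis and vertical below 0.12 rad and linear speed of pin below 0.02 m/s); the robot touches nothing.
It fails at once if the pin is pressed on the unit with more than 25 N (contact force between pin and unit above 25 N).
It fails at once if the gripper or arm is pressed on the unit with more than 25 N (contact force between the arm and unit above 25 N).
It fails at once if the fingers are pressed on the unit with more than 25 N (contact force between the fingers and unit above 25 N).
It fails at once if a bystander (tip box, timer, stapler, beaker) is moved more than 20 mm (distance of any of tip_box, timer, stapler, beaker from where it was at the start of the episode above 0.02 m).
It also fails if it takes over 58 s, if anything falls off the work surface, if the arm or the gripper's body presses on something with over 40 N, if the wrist force passes 120 N, or if a joint passes its speed limit or range.

### The arm

A 6-joint arm with a two-finger parallel gripper is mounted at the origin on a cart in front of the work surface, level with it; the furniture and walls round the work are solid. World frame = base frame: x ahead of the robot, y to its left, z up, the work surface at z = 0. Lengths are in m, angles in rad, forces in N, time in s.
With the tool pointing down it reaches from about 0.35 to 0.775 m from the base axis. Payload 7.3 kg.
Tool frame: the origin (TCP) lies midway between the tips of the shut fingers; the grasp point (between the pads) lies 19 mm behind it (robot.grip_depth is the z of the grasp point in the tool frame, in m); z points along the fingers, y is the line along which they close (so a half turn about z gives the same grasp; the last joint's range is limited). The gripper opens to 92 mm and grips with 3 to 60 N. Pads are 19 mm wide; open, the fingers measure 130 mm over their backs; the gripper's body (75 mm by 190 mm) begins 47 mm behind the grasp point.
Start: joints at [-1.264, 0.342, 1.524, -0, 1.275, -0.146], TCP at [0.23, -0.472, 0.227] pointing down, gripper open.
Joint ranges: [-2.53, 2.53], [-0.77, 2.02], [0.04, 2.7], [-1, 4.14], [0.28, 2.66], [-3.11, 3.11]. Speed limits (rad/s): [2.57, 2.57, 3.14, 3.14, 3.14, 3.14].

### API

Orientations are given as [roll, pitch, yaw] about the fixed x, y, z axes, in that order (R = Rz(yaw) Ry(pitch) Rx(roll)).
In Python, from cell import robot, viewer gives the robot as it stands.
- The arm moves only by the tool step_arm, never from a script. Its argument "increments" is a list of rows, each an object with "delta_pos": the shift along the tool's x, y, z in cm, a list of three; "dr": the turn, a rotation vector about the tool's x, y, z in degrees, a list of three; "fingers": the closure, from -1 (fully open) to 1 (shut), so that 0 is half open. In form: [{"delta_pos": [tx, ty, tz], "dr": [wx, wy, wz], "fingers": fingers}, ...]. A call has exactly 5 rows; each row is the pose to reach, as a shift and turn from the pose commanded when the call began, along the tool's axes at that moment; what a row does not reach only later rows make up. A row lasts 1/8 s, in which the tool goes at most 62.5 mm and 10.7 degrees, less where a joint would pass 70% of its speed; a pose out of reach is approached as far as the arm can. A call with a gripper value outside its range is refused whole. The fingers move at their own pace and stop on an object; "newtons" is the grip in N (left out, the last holds). Time passes only in rows, so rows that repeat a pose let the fingers close, or fill a call up. It gives the time, the measured TCP pose, the force, the opening and the grip force at its end, in the units of the state.
- robot.observe(): the state, without advancing time (a new reading comes with each control period).
- viewer.read_camera(name): name is "scene" or "top" or "wrist"; returns the picture (384x512x3 uint8, red, green, blue); there is no depth.
- viewer.camera_params(name): a dict with "K" (3x3 intrinsics, pixels), "k1" (the pictures are not rectified: a ray, as slopes to the right and down, at radius r is drawn at 1 + k1 r^2 times it, then the intrinsics apply), "T" (4x4, takes a point from camera to world coordinates). Camera axes: x right, y down, z forward; pixel columns grow to the right and rows downward; lengths in m; the calibration is good to about 2 mm. A picture is of the moment at which its call begins: read the wrist's pose just before it. camera_params takes no time and is no camera call; for the wrist camera it gives the pose at the moment of the call.
- robot.hand_in(): hands the job in; it is judged then, once.
The state is a dict: "time": time; "qpos": joint angles; "qvel": joint speeds; "joint_efforts": joint torques, N m; "tool_pos": TCP position; "tool_rot": TCP orientation; "contact_force": force on the tool from outside, world axes, zero at the start; "torque": the same for the moment, N m; "opening": finger opening in m; "grip_force": force on a finger pad.
Only numpy, scipy, OpenCV 4.12 (cv2) and the standard library are available. Lean on these libraries where they do the work, as an engineer would, in place of code of your own. Each camera call takes 0.05 s, during which the arm holds its last target. There are 200 camera calls.

## Working session

There is one attempt and no reset: what is moved stays moved. The work goes in short steps, Python scripts to look and compute and a tool call to move; the robot and the scene stay as the last step left them, time stands still between calls to the robot, and variables do not carry over. Pictures are saved under pics/ and viewed, at most 12 in all, crops included, and the job is handed in when it is done.

Besides the shell and the picture viewer there is one more tool, called as name(argument=value, ...) on one line, values as JSON. step_arm: Moves the arm, as the interface text tells. Its arguments: {"type":"object","properties":{"increments":{"type":"array"},"newtons":{"type":"number"}},"required":["increments"]}

```bash
mkdir -p pics; ls
python3 - <<'E'
from cell import robot, viewer
import cv2
for n in ("scene","top"):
    cv2.imwrite(f"pics/{n}0.png",cv2.resize(viewer.read_camera(n)[:,:,::-1],(800,600),interpolation=cv2.INTER_CUBIC))
    c=viewer.camera_params(n);print(n,c["K"],c["k1"],c["T"])
s=robot.observe();print({k:s[k] for k in("time","tool_pos","tool_rot","contact_force","opening")},robot.grip_depth)
E
```

```text
pics
scene [[390.07826963   0.         256.8595991 ]
 [  0.         390.07826963 196.93459375]
 [  0.           0.           1.        ]] 0.0253265522613754 [[-0.90093073 -0.27491444  0.33577652  0.20160694]
 [-0.43395327  0.57588415 -0.69285064  0.6963015 ]
 [-0.00289373 -0.76992175 -0.63813174  0.81055525]
 [ 0.          0.          0.          1.        ]]
top [[499.58970535   0.         249.29715137]
 [  0.         499.58970535 192.4754652 ]
 [  0.           0.           1.        ]] -0.16864033344129947 [[ 4.60360907e-01 -7.61214248e-01  4.56750155e-01 -1.68809900e-01]
 [-8.87730742e-01 -3.95563345e-01  2.35507473e-01 -4.61966813e-01]
 [ 1.40197508e-03 -5.13889588e-01 -8.57855189e-01  1.46569229e+00]
 [ 0.00000000e+00  0.00000000e+00  0.00000000e+00  1.00000000e+00]]
{'time': 0.1, 'tool_pos': array([ 0.22957951, -0.47176326,  0.22612873]), 'tool_rot': array([-3.14027626e+00, -1.68100300e-04,  4.52790744e-01]), 'contact_force': array([ 0.48811078,  0.08444337, -0.74029348]), 'opening': 0.09151279311018955} -0.0188
```

View pics/scene0.png

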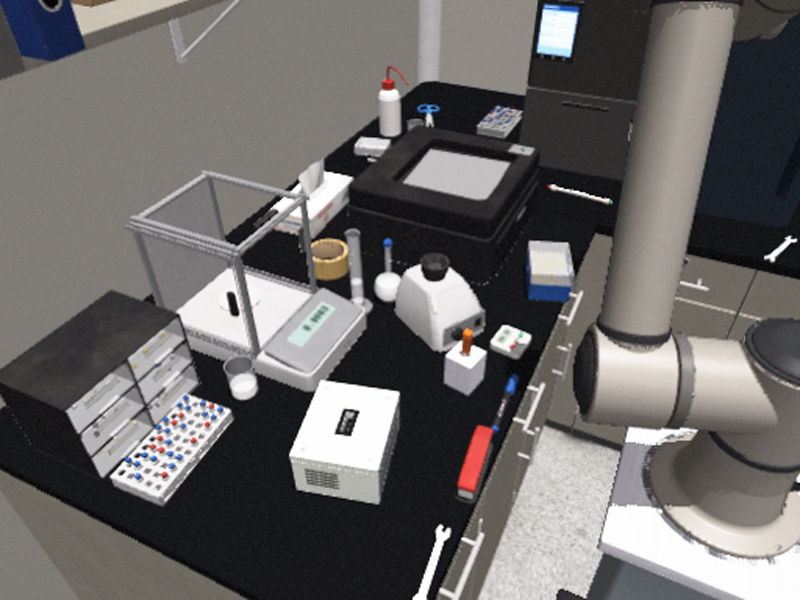

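View pics/top0.png

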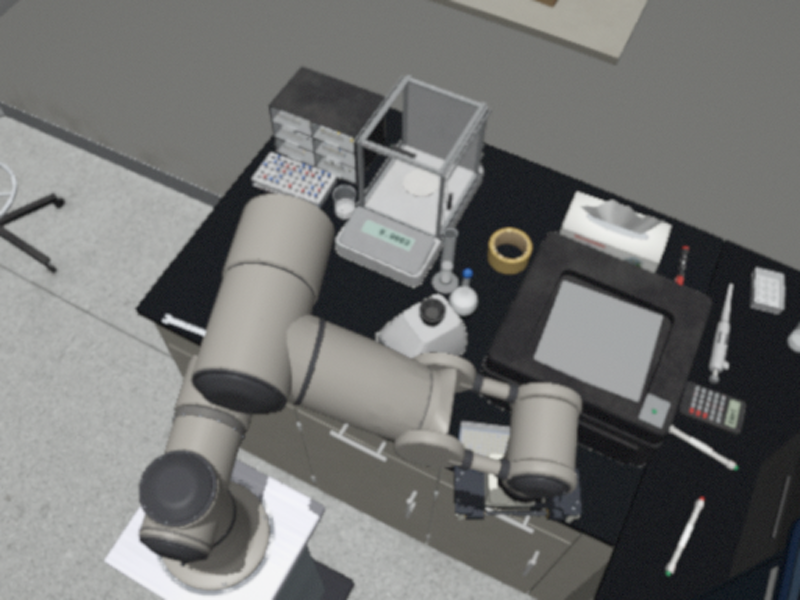

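Run:
```python
from cell import robot, viewer
import cv2, numpy as np
im=np.mean([viewer.read_camera("scene").astype(float) for _ in range(4)],0).astype(np.uint8)[:,:,::-1]
# full-res crop cols 180..330 rows 200..325, x5.3
c=im[205:325,180:335]
cv2.imwrite("pics/crop1.png",cv2.resize(c,None,fx=5,fy=5,interpolation=cv2.INTER_CUBIC))
```

```text
(no output)
```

View pics/crop1.png

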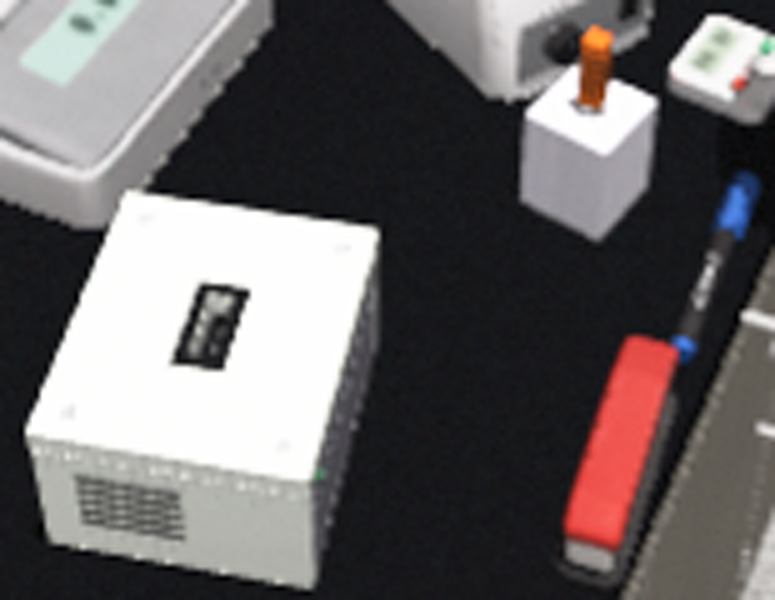

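```bash
cat > h.py <<'E'
import numpy as np
from scipy.optimize import least_squares
def proj(P,c):
    T=np.linalg.inv(c["T"]); p=np.atleast_2d(P)@T[:3,:3].T+T[:3,3]
    s=p[:,:2]/p[:,2:]; s=s*(1+c["k1"]*(s**2).sum(1,keepdims=True))
    return s@c["K"][:2,:2].T+c["K"][:2,2]
def ray(uv,c,z):
    f=lambda q: proj([q[0],q[1],z],c)[0]-uv
    return least_squares(f,[.5,.0]).x
def fit(L,uv,c,x0):
    L=np.array(L,float)
    def W(q):
        R=np.array([[np.cos(q[2]),-np.sin(q[2])],[np.sin(q[2]),np.cos(q[2])]])
        P=L.copy();P[:,:2]=L[:,:2]@R.T+q[:2];return P
    r=least_squares(lambda q:(proj(W(q),c)-uv).ravel(),x0)
    return r.x,r.fun.reshape(-1,2)
def rot(y): return np.array([[np.cos(y),-np.sin(y)],[np.sin(y),np.cos(y)]])
E
python3 - <<'E'
from cell import robot, viewer
from h import *
np.set_printoptions(precision=4,suppress=True)
c=viewer.camera_params("scene")
f=lambda a:np.array([180,205])+(np.array(a,float)+.5)/5-.5
U=[(.065,-.075,.09),(-.065,-.075,.09),(-.065,.075,.09),(.065,.075,.09),(.065,.075,0),(-.065,.075,0)]
q,r=fit(U,f([(128,192),(380,230),(312,482),(28,433),(50,543),(312,588)]),c,[.5,.2,0]);print("unit",q,r)
s=ray(f((211,327)),c,.09);print("slot",s,"in unit",rot(q[2]).T@(s-q[:2]))
h=.026
S=[(h,h,.068),(-h,h,.068),(-h,-h,.068),(h,h,0),(-h,h,0),(-h,-h,0)]
# left, front, right
uv=f([(524,117),(597,155),(657,98),(522,203),(597,240),(650,185)])
s0=ray(uv[1],c,.068);print(s0)
for y in (0.,.4,.8,-.4): 
    q,r=fit(S,uv,c,[s0[0]+.02,s0[1]-.02,y]);print("stand",q,abs(r).max())
print("pin top",ray(f((597,32)),c,.12), "collar",ray(f((590,103)),c,.07))
for n,p in(("stap",(640,345)),("stap2",(600,530))): print(n,ray(f(p),c,.05))
print("cone",ray(f((520,95)),c,.0),"timer",ray(f((735,70)),c,.018))
E
```

```text
unit [0.5385 0.191  0.2468] [[ 0.079  -0.2822]
 [-0.1152 -0.3467]
 [-0.4405 -0.8008]
 [-0.0925 -0.6461]
 [-0.0192  0.6844]
 [ 0.6201  1.2541]]
slot [0.5382 0.193 ] in unit [0.0002 0.002 ]
[ 0.4211 -0.0129]
stand [ 0.4375 -0.0456 -0.2036] 1.5870944181685331
stand [ 0.4375 -0.0456 -0.2036] 1.5870944673269491
stand [ 0.4375 -0.0456 -0.2036] 1.5870945029722634
stand [ 0.4375 -0.0456 -0.2036] 1.587094462301593
pin top [ 0.4385 -0.0489] collar [ 0.4382 -0.0466]
stap [0.3603 0.0835]
stap2 [0.3404 0.191 ]
cone [ 0.501  -0.1052] timer [ 0.3872 -0.1626]
```

```bash
cat >> h.py <<'E'
from scipy.spatial.transform import Rotation as Ro
def inc(s,target,yaw=None,rot=None):
    "tool-frame delta (cm) and turn (deg) to world target TCP, pointing down"
    R=Ro.from_euler("xyz",s["tool_rot"]); 
    d=R.inv().apply(np.array(target)-s["tool_pos"])*100
    if rot is None: rot=[np.pi,0,yaw]
    return d.round(2),np.degrees((R.inv()*Ro.from_euler("xyz",rot)).as_rotvec()).round(1)
E
python3 - <<'E'
from cell import robot, viewer
from h import *
np.set_printoptions(precision=4,suppress=True)
cs,ct=viewer.camera_params("scene"),viewer.camera_params("top")
for a,b in (((435,262),(432,305)),((388,243),(467,272))):
    f=lambda q:np.r_[proj(q,cs)[0]-np.array(a)*.64,proj(q,ct)[0]-np.array(b)*.64]
    r=least_squares(f,[.55,-.15,.15]);print(r.x,r.fun)
s=robot.observe()
T=viewer.camera_params("wrist")["T"];R=Ro.from_euler("xyz",s["tool_rot"])
print("cam in tool",R.inv().apply(T[:3,3]-s["tool_pos"]),R.inv().as_matrix()@T[:3,:3],viewer.camera_params("wrist")["K"])
for y in (0.4528,-.2036,1.367,.247): print(inc(s,[.40,-.06,.27],y))
E
```

```text
[ 0.5586 -0.1784  0.1446] [-1.25   -0.9777 -0.6801  1.5043]
[ 0.6693 -0.2059  0.1372] [-0.454  -0.3661 -0.2152  0.5579]
cam in tool [ 0.0825  0.0004 -0.1586] [[ 0.001  -0.9543 -0.2987]
 [ 1.      0.001   0.0003]
 [-0.     -0.2987  0.9543]] [[291.4746   0.     259.8587]
 [  0.     291.4746 192.2803]
 [  0.       0.       1.    ]]
(array([ 33.34, -29.6 ,  -4.34]), array([-0., -0., -0.]))
(array([ 33.34, -29.6 ,  -4.34]), array([-0. ,  0. , 37.6]))
(array([ 33.34, -29.6 ,  -4.34]), array([ -0. ,  -0. , -52.4]))
(array([ 33.34, -29.6 ,  -4.34]), array([-0. , -0. , 11.8]))
```

step_arm(increments=[{"delta_pos":[4.5,-4.0,-4],"dr":[0,0,9],"fingers":-1},{"delta_pos":[9,-8,-7.4],"dr":[0,0,18],"fingers":-1},{"delta_pos":[13.5,-12,-7.4],"dr":[0,0,27],"fingers":-1},{"delta_pos":[18,-16,-7.4],"dr":[0,0,37.6],"fingers":-1},{"delta_pos":[22.5,-20,-7.4],"dr":[0,0,37.6],"fingers":-1}])

```text
time: 0.92
tool_pos: [0.3392, -0.2066, 0.301]
tool_rot: [3.141, -0.001, -0.207]
contact_force: [0.7, 0.0, -1.0]
opening: 0.0917
grip_force: 0.0
```

Run:
```python
from cell import robot, viewer
from h import *
s=robot.observe();print(s["time"],s["tool_pos"],s["tool_rot"],inc(s,[.45,.06,.30],-.2036))
```

```text
0.925 [ 0.33916941 -0.20664684  0.30095326] [ 3.14105059e+00 -1.06515487e-03 -2.06758411e-01] (array([  5.37, -28.37,   0.09]), array([ 0. , -0.1, -0.2]))
```

step_arm(increments=[{"delta_pos":[1.1,-5.7,0],"dr":[0,0,0],"fingers":-1},{"delta_pos":[2.2,-11.4,0],"dr":[0,0,0],"fingers":-1},{"delta_pos":[3.3,-17.1,0],"dr":[0,0,0],"fingers":-1},{"delta_pos":[4.4,-22.8,0],"dr":[0,0,0],"fingers":-1},{"delta_pos":[5.4,-28.4,0],"dr":[0,0,0],"fingers":-1}])

```text
time: 1.55
tool_pos: [0.4495, 0.0611, 0.3008]
tool_rot: [3.141, -0.001, -0.203]
contact_force: [0.5, -0.3, 0.3]
opening: 0.0918
grip_force: 0.0
```

Run:
```python
from cell import robot, viewer
from h import *
import cv2,pickle
p=viewer.camera_params("wrist");im=viewer.read_camera("wrist")
p=viewer.camera_params("wrist");im=viewer.read_camera("wrist")[:,:,::-1]
pickle.dump((p,im),open("w1.pkl","wb"))
s=robot.observe();print(s["time"],s["tool_pos"],s["tool_rot"],abs(s["qvel"]).max())
for q in ([.4382,-.0466,.073],[.4385,-.0489,.12],[.538,.192,.09]): print(proj(q,p))
cv2.imwrite("pics/w1.png",cv2.resize(im,(800,600),interpolation=cv2.INTER_CUBIC))
```

```text
1.65 [0.44988773 0.06366075 0.3003524 ] [-3.13994286e+00  9.96077335e-05 -1.97380873e-01] 0.08913104752167655
[[345.70358837 158.05349562]]
[[358.58743551 164.81439303]]
[[147.65468583 119.83911566]]
```

View pics/w1.png

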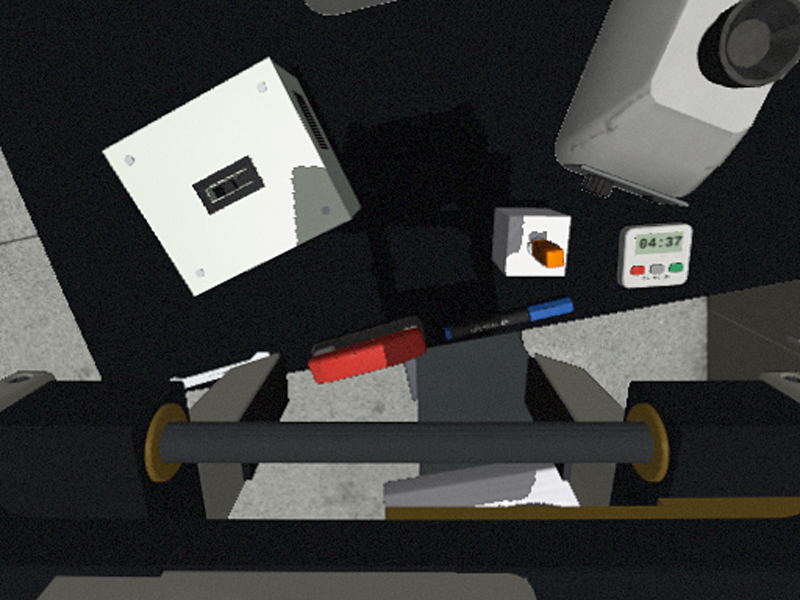

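Run:
```python
import pickle,cv2,numpy as np
p,im=pickle.load(open("w1.pkl","rb"))
a=cv2.resize(im[20:200,55:245],None,fx=2.1,fy=2.1,interpolation=cv2.INTER_CUBIC)   # unit
b=cv2.resize(im[130:182,312:370],None,fx=6.9,fy=6.9,interpolation=cv2.INTER_CUBIC) # stand
d=cv2.resize(im[92:142,117:177],None,fx=6.6,fy=4.4,interpolation=cv2.INTER_CUBIC)
g=cv2.resize(im[92:142,117:177],None,fx=6.6,fy=6.6,interpolation=cv2.INTER_CUBIC).astype(float)
out=np.zeros((600,800,3),np.uint8)
out[:378,:399]=a;out[:b.shape[0],400:400+b.shape[1]]=b[:, :400]
cv2.imwrite("pics/c2.png",out[:400]);
```

```text
(no output)
```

View pics/c2.png

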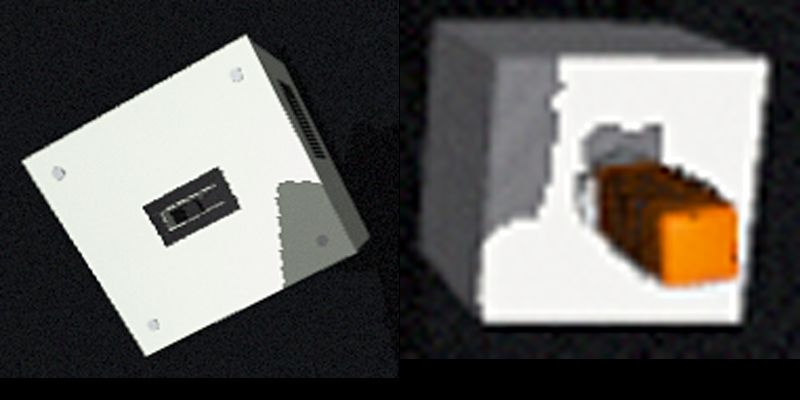

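Run:
```python
import pickle
from h import *
np.set_printoptions(precision=4,suppress=True)
p,im=pickle.load(open("w1.pkl","rb"))
fa=lambda a:np.array([55,20])+(np.array(a,float)+.5)/2.1-.5
fb=lambda a:np.array([312,130])+(np.array(a,float)-[400,0]+.5)/6.9-.5
U=[(.065,-.075,.09),(.065,.075,.09),(-.065,.075,.09),(-.065,-.075,.09)]
q,r=fit(U,fa([(246,36),(22,162),(147,355),(357,252)]),p,[.5385,.191,.247]);print("unit",q,r)
s=ray(fa((191.5,207)),p,.09);print("slot",s,rot(q[2]).T@(s-q[:2]))
h=.026;S=[(h,h,.068),(h,-h,.068),(-h,-h,.068),(-h,h,.068)]
q,r=fit(S,fb([(495,57),(767,60),(742,322),(483,322)]),p,[.437,-.046,-.2]);print("stand",q,r)
h=.007;S=[(h,h,.12),(h,-h,.12),(-h,-h,.12),(-h,h,.12)]
q,r=fit(S,fb([(663,207),(737,210),(735,278),(662,285)]),p,[.437,-.046,-.2]);print("pin",q,r)
```

```text
unit [0.5398 0.1931 0.2494] [[-0.1368 -0.2148]
 [ 0.4215 -0.1639]
 [-0.0651  0.3563]
 [-0.2218  0.0614]]
slot [0.5402 0.1935] [0.0005 0.0003]
stand [ 0.4383 -0.0453 -0.193 ] [[ 0.3355  0.388 ]
 [ 0.0164 -0.1908]
 [-0.1427 -0.1822]
 [-0.2232 -0.0352]]
pin [ 0.439  -0.0446 -0.1461] [[-0.4461  0.0179]
 [ 0.7465 -1.0106]
 [ 0.4461  0.7325]
 [-0.7498  0.2994]]
```

```bash
cat > g.py <<'E'
import sys
from cell import robot
from h import *
np.set_printoptions(precision=4,suppress=True)
s=robot.observe();a=[float(v) for v in sys.argv[1:]]
print(s["time"],s["tool_pos"],s["tool_rot"],s["contact_force"],s["torque"],s["opening"],s["grip_force"])
if a: print(inc(s,a[:3],a[3]))
E
python3 g.py .4385 -.045 .17 -.2
```

```text
1.65 [0.4499 0.0637 0.3004] [-3.1399  0.0001 -0.1974] [ 0.4029 -0.4417  0.3735] [0.0132 0.0658 0.0173] 0.09192255108411464 0.0
(array([ 1.02, 10.9 , 13.02]), array([-0.1,  0. ,  0.2]))
```

step_arm(increments=[{"delta_pos":[0.4,4.3,4],"dr":[0,0,0],"fingers":-0.5},{"delta_pos":[0.8,8.6,8],"dr":[0,0,0],"fingers":-0.5},{"delta_pos":[1.0,10.9,12],"dr":[0,0,0],"fingers":-0.5},{"delta_pos":[1.0,10.9,13],"dr":[0,0,0],"fingers":-0.5},{"delta_pos":[1.0,10.9,13],"dr":[0,0,0],"fingers":-0.5}])

```text
time: 2.28
tool_pos: [0.4368, -0.0495, 0.1709]
tool_rot: [-3.141, 0.0, -0.204]
contact_force: [-0.6, -0.9, -0.6]
opening: 0.069
grip_force: 0.0
```

```bash
python3 g.py .4385 -.045 .082 -.2
python3 - <<'E'
from cell import viewer
import cv2,pickle
from h import *
p=viewer.camera_params("wrist");im=viewer.read_camera("wrist")[:,:,::-1]
pickle.dump((p,im),open("w2.pkl","wb"))
print(proj([.4385,-.045,.12],p),proj([.4385,-.045,.07],p))
cv2.imwrite("pics/w2.png",cv2.resize(im,(800,600),interpolation=cv2.INTER_CUBIC))
E
```

```text
2.275 [ 0.4368 -0.0495  0.1709] [-3.1414  0.0004 -0.204 ] [-0.6034 -0.9012 -0.5706] [-0.0107  0.0618  0.0249] 0.06904258493399415 0.0
(array([ 0.08, -0.47,  8.89]), array([-0. ,  0. , -0.2]))
[[254.18898476 212.30429905]] [[255.19753743 192.76754179]]
```

View pics/w2.png

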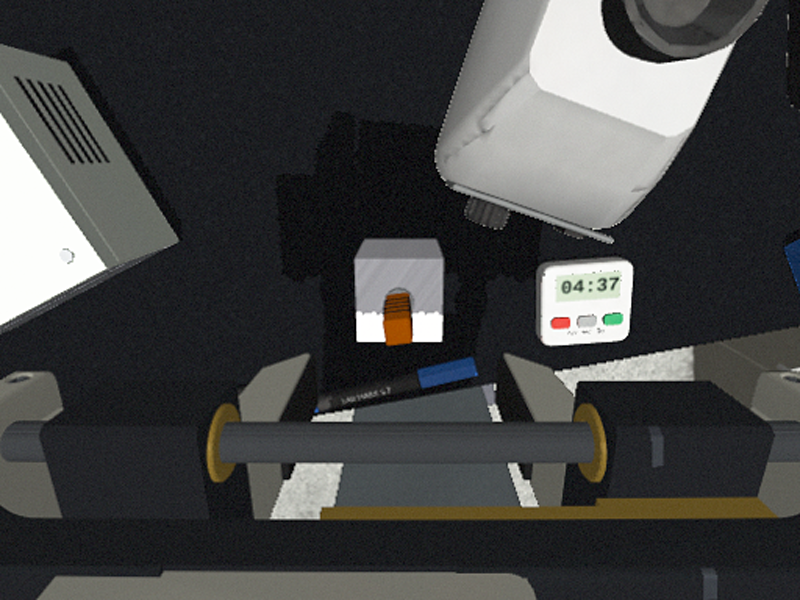

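step_arm(increments=[{"delta_pos":[0,-0.2,3],"dr":[0,0,0],"fingers":-0.5},{"delta_pos":[0,-0.2,6],"dr":[0,0,0],"fingers":-0.5},{"delta_pos":[0,-0.2,8.8],"dr":[0,0,0],"fingers":-0.5},{"delta_pos":[0,-0.2,8.8],"dr":[0,0,0],"fingers":-0.5},{"delta_pos":[0,-0.2,8.8],"dr":[0,0,0],"fingers":-0.5}])

```text
time: 2.95
tool_pos: [0.4385, -0.0476, 0.0842]
tool_rot: [3.141, -0.003, -0.203]
contact_force: [0.3, 0.8, 0.2]
opening: 0.0686
grip_force: 0.0
```

```bash
python3 g.py .4385 -.045 .082 -.2
```

```text
2.95 [ 0.4385 -0.0476  0.0842] [ 3.1413 -0.0029 -0.2026] [0.2842 0.7743 0.2319] [0.0171 0.041  0.0771] 0.06864870224158133 0.0
(array([-0.05, -0.25,  0.22]), array([ 0. , -0.2, -0.1]))
```

step_arm(increments=[{"delta_pos":[0,-0.2,0.1],"dr":[0,0,0],"fingers":-0.5},{"delta_pos":[0,-0.2,0.1],"dr":[0,0,0],"fingers":1},{"delta_pos":[0,-0.2,0.1],"dr":[0,0,0],"fingers":1},{"delta_pos":[0,-0.2,0.1],"dr":[0,0,0],"fingers":1},{"delta_pos":[0,-0.2,0.1],"dr":[0,0,0],"fingers":1}], newtons=35)

```text
time: 3.58
tool_pos: [0.4376, -0.0458, 0.0817]
tool_rot: [3.141, 0.0, -0.204]
contact_force: [1.4, -0.2, -0.1]
opening: 0.0337
grip_force: 0.0
```

```bash
python3 g.py .4385 -.045 .082 -.2
```

```text
3.575 [ 0.4376 -0.0458  0.0817] [ 3.1415  0.0001 -0.2035] [ 1.3663 -0.1527 -0.1182] [ 0.0511  0.021  -0.0164] 0.03366146210706153 0.0
(array([ 0.08, -0.1 , -0.03]), array([ 0. ,  0. , -0.2]))
```

step_arm(increments=[{"delta_pos":[0,0,0],"dr":[0,0,0],"fingers":1},{"delta_pos":[0,0,0],"dr":[0,0,0],"fingers":1},{"delta_pos":[0,0,0],"dr":[0,0,0],"fingers":1},{"delta_pos":[0,0,0],"dr":[0,0,0],"fingers":1},{"delta_pos":[0,0,0],"dr":[0,0,0],"fingers":1}])

```text
time: 4.2
tool_pos: [0.4376, -0.0457, 0.0816]
tool_rot: [3.142, 0.0, -0.203]
contact_force: [-0.7, -0.1, 0.2]
opening: 0.0141
grip_force: 35.0
```

```bash
python3 g.py .4385 -.045 .082 -.2
```

```text
4.2 [ 0.4376 -0.0457  0.0816] [ 3.1415  0.     -0.2034] [-0.6859 -0.1111  0.1666] [0.0796 0.0663 0.0043] 0.014066669699455718 34.99988615512848
(array([ 0.08, -0.09, -0.04]), array([ 0. ,  0. , -0.2]))
```

step_arm(increments=[{"delta_pos":[0,0,-2],"dr":[0,0,0],"fingers":1},{"delta_pos":[0,0,-5],"dr":[0,0,0],"fingers":1},{"delta_pos":[0,0,-9],"dr":[0,0,0],"fingers":1},{"delta_pos":[0,0,-11],"dr":[0,0,0],"fingers":1},{"delta_pos":[0,0,-11],"dr":[0,0,0],"fingers":1}])

```text
time: 4.82
tool_pos: [0.4383, -0.0459, 0.1928]
tool_rot: [3.141, -0.003, -0.203]
contact_force: [0.2, 0.6, -1.7]
opening: 0.0139
grip_force: 35.0
```

```bash
python3 g.py .540 .193 .19 -.2034
```

```text
4.825 [ 0.4383 -0.0459  0.1928] [ 3.1413 -0.0033 -0.2034] [ 0.2233  0.5704 -1.7261] [ 0.0513  0.0373 -0.043 ] 0.01390950849378803 34.99991297721863
(array([  5.13, -25.45,   0.29]), array([ 0. , -0.2,  0. ]))
```

step_arm(increments=[{"delta_pos":[1.0,-5,0],"dr":[0,0,-6],"fingers":1},{"delta_pos":[2,-10,0],"dr":[0,0,-12],"fingers":1},{"delta_pos":[3,-15,0],"dr":[0,0,-18],"fingers":1},{"delta_pos":[4.1,-20,0],"dr":[0,0,-24],"fingers":1},{"delta_pos":[5.1,-25.4,0.2],"dr":[0,0,-25.9],"fingers":1}])

```text
time: 5.45
tool_pos: [0.5389, 0.1941, 0.1879]
tool_rot: [3.141, 0.002, 0.25]
contact_force: [0.8, -0.7, -1.1]
opening: 0.0139
grip_force: 35.0
```

step_arm(increments=[{"delta_pos":[0,0,0],"dr":[0,0,0],"fingers":1},{"delta_pos":[0,0,0],"dr":[0,0,0],"fingers":1},{"delta_pos":[0,0,0],"dr":[0,0,0],"fingers":1},{"delta_pos":[0,0,0],"dr":[0,0,0],"fingers":1},{"delta_pos":[0,0,0],"dr":[0,0,0],"fingers":1}])

```text
time: 6.08
tool_pos: [0.5389, 0.1921, 0.1899]
tool_rot: [3.141, -0.0, 0.248]
contact_force: [-0.4, 0.5, 0.2]
opening: 0.014
grip_force: 35.0
```

```bash
python3 g.py .540 .193 .18 .249
python3 - <<'E'
from cell import viewer,robot
import cv2,pickle
from h import *
p=viewer.camera_params("wrist");im=viewer.read_camera("wrist")[:,:,::-1]
pickle.dump((p,im),open("w3.pkl","wb"))
s=robot.observe();t=s["tool_pos"].copy();t[2]-=.0736
print("tip pred",proj(t,p)*1.5625,"slot",proj([.5402,.1935,.09],p)*1.5625)
cv2.imwrite("pics/w3.png",cv2.resize(im,(800,600),interpolation=cv2.INTER_CUBIC))
E
```

```text
6.075 [0.5389 0.1921 0.1899] [ 3.1415 -0.0004  0.2475] [-0.3519  0.4699  0.21  ] [ 0.0211  0.0131 -0.0221] 0.01403538356355377 34.99985754489899
(array([ 0.13, -0.06,  0.99]), array([ 0. , -0. , -0.1]))
tip pred [[405.32098896 317.7970299 ]] slot [[403.8264004  300.53645977]]
```

View pics/w3.png

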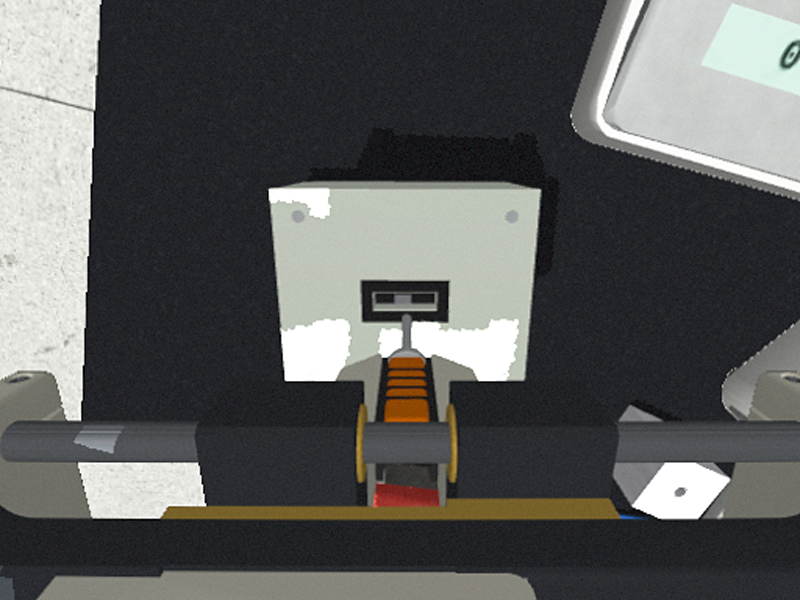

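Run:
```python
import pickle,cv2,numpy as np
p,im=pickle.load(open("w3.pkl","rb"));p1,i1=pickle.load(open("w1.pkl","rb"))
a=cv2.resize(im[175:215,225:292],None,fx=10,fy=7,interpolation=cv2.INTER_CUBIC)
b=cv2.resize(i1[95:140,115:182],(670,300),interpolation=cv2.INTER_CUBIC)
o=np.vstack([a,b]).astype(float);o=255*(o/255)**.6
cv2.imwrite("pics/c3.png",o)
```

```text
[ WARN:0@0.048] global loadsave.cpp:1063 imwrite_ Unsupported depth image for selected encoder is fallbacked to CV_8U.
```

View pics/c3.png

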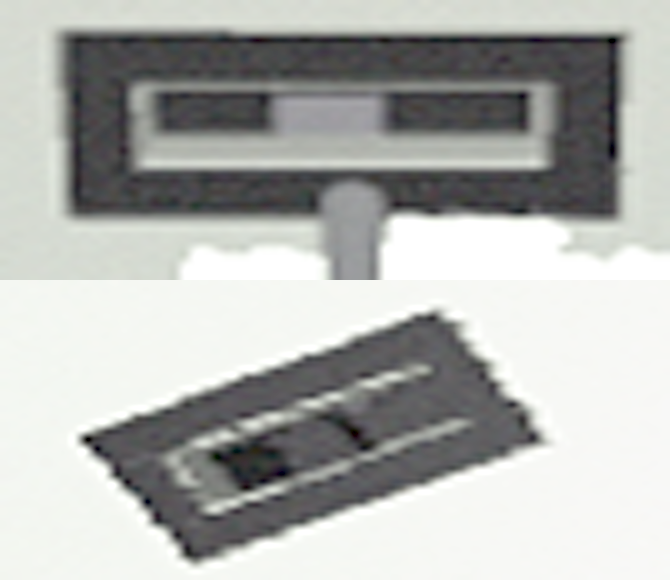

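step_arm(increments=[{"delta_pos":[0.04,-0.2,0.5],"dr":[0,0,0],"fingers":1},{"delta_pos":[0.04,-0.2,1.8],"dr":[0,0,0],"fingers":1},{"delta_pos":[0.04,-0.2,2.4],"dr":[0,0,0],"fingers":1},{"delta_pos":[0.04,-0.2,2.7],"dr":[0,0,0],"fingers":1},{"delta_pos":[0.04,-0.2,2.8],"dr":[0,0,0],"fingers":1}])

```text
time: 6.75
tool_pos: [0.5387, 0.1948, 0.1614]
tool_rot: [3.141, 0.0, 0.249]
contact_force: [-0.7, -0.0, -1.2]
opening: 0.014
grip_force: 35.0
```

```bash
python3 g.py .5389 .1921 .1617 .249
```

```text
6.75 [0.5387 0.1948 0.1614] [3.1415 0.0003 0.2486] [-0.7374 -0.0109 -1.1622] [-0.0184  0.0292  0.0314] 0.013969292484296514 34.999961256980896
(array([-0.05,  0.26, -0.03]), array([ 0.,  0., -0.]))
```

step_arm(increments=[{"delta_pos":[0.04,0,0.3],"dr":[0,0,0],"fingers":1},{"delta_pos":[0.04,0,0.9],"dr":[0,0,0],"fingers":1},{"delta_pos":[0.04,0,1.5],"dr":[0,0,0],"fingers":1},{"delta_pos":[0.04,0,2.1],"dr":[0,0,0],"fingers":1},{"delta_pos":[0.04,0,2.4],"dr":[0,0,0],"fingers":1}])

```text
time: 7.38
tool_pos: [0.5389, 0.1948, 0.137]
tool_rot: [3.142, 0.001, 0.249]
contact_force: [0.4, -0.3, 0.2]
opening: 0.0138
grip_force: 35.0
```

```bash
python3 g.py
```

```text
7.375 [0.5389 0.1948 0.137 ] [3.1415 0.0007 0.2486] [ 0.3888 -0.2814  0.242 ] [-0.0174 -0.0235 -0.0121] 0.013843727291385952 34.999762773513794
```

step_arm(increments=[{"delta_pos":[0,0,0.2],"dr":[0,0,0],"fingers":1},{"delta_pos":[0,0,0.3],"dr":[0,0,0],"fingers":1},{"delta_pos":[0,0,0.4],"dr":[0,0,0],"fingers":1},{"delta_pos":[0,0,0.45],"dr":[0,0,0],"fingers":1},{"delta_pos":[0,0,0.45],"dr":[0,0,0],"fingers":1}])

```text
time: 8.0
tool_pos: [0.5392, 0.1948, 0.1332]
tool_rot: [3.142, -0.0, 0.249]
contact_force: [0.5, -0.4, 0.1]
opening: 0.014
grip_force: 35.0
```

```bash
python3 g.py
```

```text
8.0 [0.5392 0.1948 0.1332] [ 3.1415 -0.0001  0.2486] [ 0.5339 -0.3885  0.1312] [ 0.0459 -0.0414  0.0265] 0.013992355915330658 34.999791383743286
```

step_arm(increments=[{"delta_pos":[0,0,0.05],"dr":[0,0,0],"fingers":1},{"delta_pos":[0,0,0.1],"dr":[0,0,0],"fingers":1},{"delta_pos":[0,0,0.15],"dr":[0,0,0],"fingers":1},{"delta_pos":[0,0,0.2],"dr":[0,0,0],"fingers":1},{"delta_pos":[0,0,0.2],"dr":[0,0,0],"fingers":1}])

```text
time: 8.62
tool_pos: [0.5391, 0.1948, 0.1311]
tool_rot: [3.142, 0.0, 0.249]
contact_force: [-0.5, 0.4, -0.6]
opening: 0.0138
grip_force: 35.0
```

```bash
python3 g.py
```

```text
8.625 [0.5391 0.1948 0.1311] [3.1415 0.0001 0.2486] [-0.4998  0.357  -0.5793] [-0.0126  0.0091 -0.0282] 0.01378165029514774 34.999961256980896
```

step_arm(increments=[{"delta_pos":[0,0,0.1],"dr":[0,0,0],"fingers":1},{"delta_pos":[0,0,0.2],"dr":[0,0,0],"fingers":1},{"delta_pos":[0,0,0.3],"dr":[0,0,0],"fingers":1},{"delta_pos":[0,0,0.4],"dr":[0,0,0],"fingers":1},{"delta_pos":[0,0,0.4],"dr":[0,0,0],"fingers":1}])

```text
time: 9.25
tool_pos: [0.5392, 0.1949, 0.1275]
tool_rot: [3.141, -0.0, 0.249]
contact_force: [-0.8, 0.0, 5.3]
opening: 0.014
grip_force: 35.0
```

```bash
python3 g.py
```

```text
9.25 [0.5392 0.1949 0.1275] [ 3.1415 -0.0004  0.2486] [-0.7848  0.0392  5.3265] [-0.0178  0.3237  0.0213] 0.013999743268533697 35.00078201293945
```

step_arm(increments=[{"delta_pos":[0,0,0.1],"dr":[0,0,0],"fingers":1},{"delta_pos":[0,0,0.2],"dr":[0,0,0],"fingers":1},{"delta_pos":[0,0,0.3],"dr":[0,0,0],"fingers":1},{"delta_pos":[0,0,0.4],"dr":[0,0,0],"fingers":1},{"delta_pos":[0,0,0.4],"dr":[0,0,0],"fingers":1}])

```text
time: 9.88
tool_pos: [0.5393, 0.1949, 0.1238]
tool_rot: [3.141, -0.001, 0.249]
contact_force: [-1.2, -0.0, 7.7]
opening: 0.014
grip_force: 35.0
```

```bash
python3 g.py
```

```text
9.875 [0.5393 0.1949 0.1238] [ 3.1415 -0.0008  0.2486] [-1.2106 -0.0411  7.7263] [-0.1466  0.5501  0.0016] 0.014010841795176405 35.00109851360321
```

step_arm(increments=[{"delta_pos":[0,0,0.1],"dr":[0,0,0],"fingers":1},{"delta_pos":[0,0,0.2],"dr":[0,0,0],"fingers":1},{"delta_pos":[0,0,0.25],"dr":[0,0,0],"fingers":1},{"delta_pos":[0,0,0.28],"dr":[0,0,0],"fingers":1},{"delta_pos":[0,0,0.28],"dr":[0,0,0],"fingers":1}])

```text
time: 10.5
tool_pos: [0.5395, 0.1949, 0.1214]
tool_rot: [3.141, -0.002, 0.249]
contact_force: [-2.4, 0.4, 9.1]
opening: 0.0137
grip_force: 35.0
```

```bash
python3 g.py
python3 - <<'E'
from cell import viewer
import cv2,numpy as np
w=viewer.read_camera("wrist")[:,:,::-1];s=viewer.read_camera("scene")[205:325,180:335,::-1]
o=np.zeros((384,800,3),np.uint8);o[:,:400]=w[:,56:456];o[:310,400:]=cv2.resize(s,(400,310))
cv2.imwrite("pics/c4.png",o)
E
```

```text
10.5 [0.5395 0.1949 0.1214] [ 3.1414 -0.0016  0.2486] [-2.3839  0.3655  9.121 ] [-0.0892  0.585  -0.0223] 0.013692561543100785 35.00153124332428
```

View pics/c4.png

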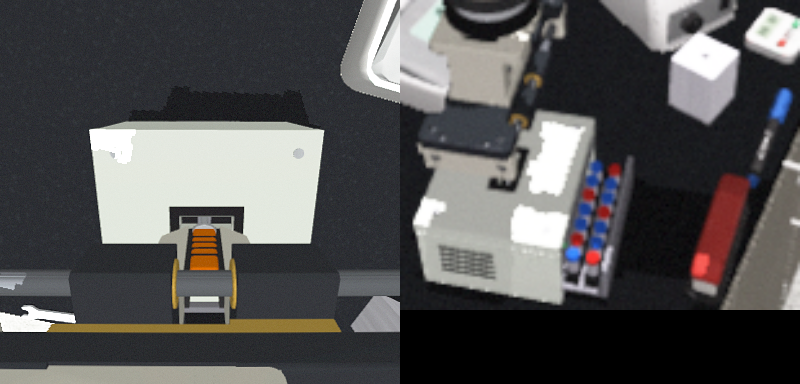

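step_arm(increments=[{"delta_pos":[0,0,-1.0],"dr":[0,0,0],"fingers":1},{"delta_pos":[0,0,-2.5],"dr":[0,0,0],"fingers":1},{"delta_pos":[0,0,-4],"dr":[0,0,0],"fingers":1},{"delta_pos":[0,0,-6],"dr":[0,0,0],"fingers":1},{"delta_pos":[0,0,-7.2],"dr":[0,0,0],"fingers":1}])

```text
time: 11.22
tool_pos: [0.5395, 0.1949, 0.1938]
tool_rot: [3.141, -0.002, 0.249]
contact_force: [0.5, 0.0, -1.0]
opening: 0.0136
grip_force: 35.0
```

```bash
python3 g.py .4376 -.0457 .193 -.2034
python3 - <<'E'
from cell import viewer,robot
import cv2
from h import *
p=viewer.camera_params("wrist");im=viewer.read_camera("wrist")[:,:,::-1]
s=robot.observe();R=Ro.from_euler("xyz",s["tool_rot"])
for k in(0,.0009): print("tip pred",(proj(s["tool_pos"]+R.apply([k,0,.0736]),p)-[225,175]+.5)*10-.5)
cv2.imwrite("pics/c5.png",cv2.resize(im[175:255,225:292],None,fx=7,fy=7,interpolation=cv2.INTER_CUBIC))
E
```

```text
11.225 [0.5395 0.1949 0.1938] [ 3.1415 -0.0016  0.2486] [ 0.5474  0.0187 -0.9923] [-0.0044 -0.0013 -0.0272] 0.013628344017549775 34.99994158744812
(array([-15.8 ,  20.82,   0.06]), array([-0. , -0.1, 25.9]))
tip pred [[350.54293345 285.69715229]]
tip pred [[350.55069034 275.58702642]]
```

View pics/c5.png

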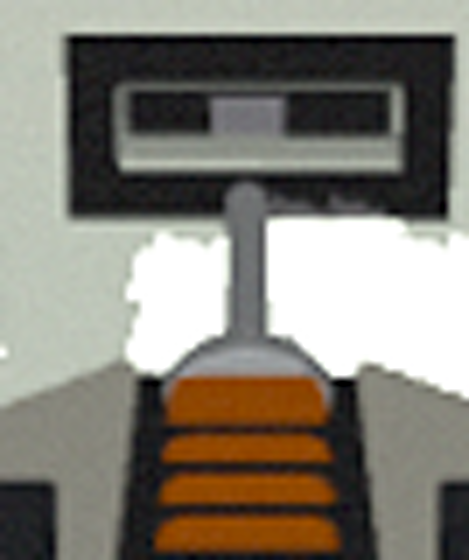

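step_arm(increments=[{"delta_pos":[-3,4,0],"dr":[0,0,5],"fingers":1},{"delta_pos":[-6.6,8.7,0],"dr":[0,0,11],"fingers":1},{"delta_pos":[-10,13.2,0],"dr":[0,0,17],"fingers":1},{"delta_pos":[-13.4,17.6,0],"dr":[0,0,23],"fingers":1},{"delta_pos":[-15.8,20.8,0],"dr":[0,0,25.9],"fingers":1}])

```text
time: 11.9
tool_pos: [0.436, -0.0473, 0.1923]
tool_rot: [3.141, 0.0, -0.207]
contact_force: [0.9, 0.2, 0.5]
opening: 0.0141
grip_force: 35.0
```

step_arm(increments=[{"delta_pos":[0,0,0],"dr":[0,0,0],"fingers":1},{"delta_pos":[0,0,0],"dr":[0,0,0],"fingers":1},{"delta_pos":[0,0,0],"dr":[0,0,0],"fingers":1},{"delta_pos":[0,0,0],"dr":[0,0,0],"fingers":1},{"delta_pos":[0,0,0],"dr":[0,0,0],"fingers":1}])

```text
time: 12.52
tool_pos: [0.4373, -0.0451, 0.1923]
tool_rot: [3.142, 0.0, -0.202]
contact_force: [-0.8, -0.4, 0.3]
opening: 0.0137
grip_force: 35.0
```

```bash
python3 g.py .4376 -.0457 .155 -.2034
```

```text
12.525 [ 0.4373 -0.0451  0.1923] [ 3.1415  0.0001 -0.2023] [-0.7682 -0.4316  0.338 ] [ 0.0797  0.0113 -0.0429] 0.013745460207388496 34.999971985816956
(array([0.04, 0.05, 3.73]), array([0. , 0. , 0.1]))
```

step_arm(increments=[{"delta_pos":[0.04,0.05,2],"dr":[0,0,0],"fingers":1},{"delta_pos":[0.04,0.05,4],"dr":[0,0,0],"fingers":1},{"delta_pos":[0.04,0.05,4.8],"dr":[0,0,0],"fingers":1},{"delta_pos":[0.04,0.05,5.2],"dr":[0,0,0],"fingers":1},{"delta_pos":[0.04,0.05,5.4],"dr":[0,0,0],"fingers":1}])

```text
time: 13.15
tool_pos: [0.4378, -0.0462, 0.1386]
tool_rot: [3.141, -0.001, -0.203]
contact_force: [0.0, 0.7, -0.4]
opening: 0.0135
grip_force: 35.0
```

```bash
python3 g.py .4376 -.0457 .0816 -.2034
```

```text
13.15 [ 0.4378 -0.0462  0.1386] [ 3.1414 -0.0008 -0.2033] [ 0.0348  0.6654 -0.3817] [ 0.0228  0.025  -0.0105] 0.013483303381907603 34.99980568885803
(array([-0.03, -0.05,  5.7 ]), array([ 0., -0.,  0.]))
```

step_arm(increments=[{"delta_pos":[-0.02,-0.03,1.5],"dr":[0,0,0],"fingers":1},{"delta_pos":[-0.02,-0.03,3.2],"dr":[0,0,0],"fingers":1},{"delta_pos":[-0.02,-0.03,4.6],"dr":[0,0,0],"fingers":1},{"delta_pos":[-0.02,-0.03,5.3],"dr":[0,0,0],"fingers":1},{"delta_pos":[-0.02,-0.03,5.55],"dr":[0,0,0],"fingers":1}])

```text
time: 13.78
tool_pos: [0.4375, -0.0459, 0.0829]
tool_rot: [3.142, -0.0, -0.203]
contact_force: [0.4, 0.1, -1.0]
opening: 0.0144
grip_force: 35.0
```

```bash
python3 g.py .4376 -.0457 .0816 -.2034
```

```text
13.775 [ 0.4375 -0.0459  0.0829] [ 3.1415 -0.0003 -0.2035] [ 0.3548  0.0647 -0.988 ] [ 0.0972  0.0503 -0.0306] 0.014415050584232958 34.99998092651367
(array([ 0.  , -0.03,  0.13]), array([ 0., -0., -0.]))
```

Within ~1 mm of the seat; lower the last bit and open.

step_arm(increments=[{"delta_pos":[0,0,0.1],"dr":[0,0,0],"fingers":1},{"delta_pos":[0,0,0.1],"dr":[0,0,0],"fingers":1},{"delta_pos":[0,0,0.1],"dr":[0,0,0],"fingers":-0.4},{"delta_pos":[0,0,0.1],"dr":[0,0,0],"fingers":-0.4},{"delta_pos":[0,0,0.1],"dr":[0,0,0],"fingers":-0.4}])

```text
time: 14.4
tool_pos: [0.4374, -0.0459, 0.0819]
tool_rot: [3.141, -0.0, -0.203]
contact_force: [-0.5, 0.1, -0.2]
opening: 0.0388
grip_force: 0.0
```

step_arm(increments=[{"delta_pos":[0,0,0.1],"dr":[0,0,0],"fingers":-0.4},{"delta_pos":[0,0,0.1],"dr":[0,0,0],"fingers":-0.4},{"delta_pos":[0,0,0.1],"dr":[0,0,0],"fingers":-0.4},{"delta_pos":[0,0,-1],"dr":[0,0,0],"fingers":-0.4},{"delta_pos":[0,0,-3],"dr":[0,0,0],"fingers":-0.4}])

```text
time: 15.02
tool_pos: [0.437, -0.0458, 0.1123]
tool_rot: [-3.142, 0.001, -0.203]
contact_force: [0.4, 0.3, -0.6]
opening: 0.0645
grip_force: 0.0
```

step_arm(increments=[{"delta_pos":[0,0,-3],"dr":[0,0,0],"fingers":-0.4},{"delta_pos":[0,0,-6],"dr":[0,0,0],"fingers":-0.4},{"delta_pos":[-2,0,-8],"dr":[0,0,0],"fingers":-0.4},{"delta_pos":[-3,0,-8],"dr":[0,0,0],"fingers":-0.4},{"delta_pos":[-3,0,-8],"dr":[0,0,0],"fingers":-0.4}])

```text
time: 15.65
tool_pos: [0.4073, -0.0396, 0.1916]
tool_rot: [3.142, 0.0, -0.203]
contact_force: [0.7, -0.2, 0.3]
opening: 0.0647
grip_force: 0.0
```

```bash
python3 g.py
python3 - <<'E'
from cell import viewer
import cv2,numpy as np
w=viewer.read_camera("wrist")[:,:,::-1];s=viewer.read_camera("scene")[205:325,180:335,::-1]
o=np.zeros((384,800,3),np.uint8);o[:,:400]=w[:,56:456];o[:310,400:]=cv2.resize(s,(400,310))
cv2.imwrite("pics/c6.png",o)
E
```

```text
15.65 [ 0.4073 -0.0396  0.1916] [ 3.1416  0.0003 -0.2035] [ 0.7168 -0.1607  0.318 ] [ 0.0305  0.0394 -0.0139] 0.06466306108034432 0.0
```

View pics/c6.png

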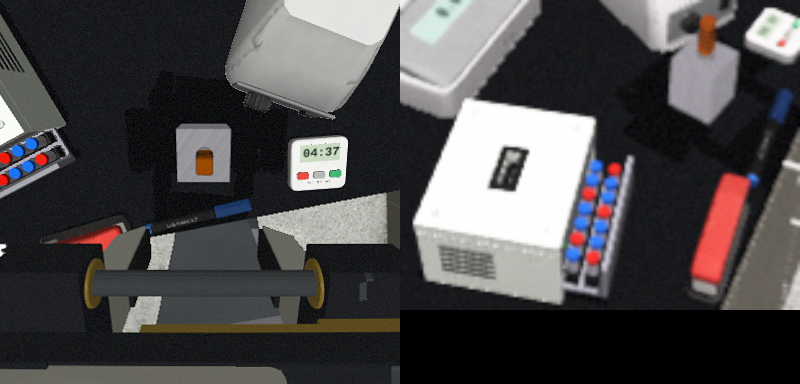

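The picture shows the pin upright and home in its stand (scene crop around (707,35)), the tray fully out at (600,230), and the bystanders where they were.

```bash
python3 -c "
from cell import robot
print(robot.hand_in())"
```

```text
the job is handed in; nothing more can be done
None
```

The tray was released and is out, and the pin is back upright in its stand. The highest force I read while pressing was about 9 N. I handed the job in at about 16 s; the hand-in returned no verdict.

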